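Clear the calculator dock, slide the calculator home and shut the gate

ROBOT

A 6-joint arm with a two-finger parallel gripper is mounted at the origin on a cart in front of the work surface, level with it; the furniture and walls round the work are solid. World frame = base frame: x ahead of the robot, y to its left, z up, the work surface at z = 0. Lengths are in mm, angles in degrees, forces in N, time in s.
With the tool pointing down it reaches from about 325 to 1000 mm from the base axis. Payload 5.1 kg.
Tool frame: the origin (TCP) lies on the mounting face of the last link; the fingertips stand 173 mm ahead of it and the grasp point (between the pads) lies 155 mm ahead of it; z points along the fingers, y is the line along which they close (so a half turn about z gives the same grasp; the last joint's range is limited). The gripper opens to 85 mm and grips with 20 to 120 N. Pads are 22 mm wide; open, the fingers measure 114 mm over their backs; the gripper's body (76 mm by 85 mm) begins 54 mm behind the grasp point. The pads swing forward as they close: fully open they stand 13 mm farther back than shut.
Start: joints at [63.277, 7.093, 94.555, -0, 78.352, -4.733], TCP at [243.41, 602.692, 404.722] pointing down, gripper open.
Joint ranges: [-149.61, 149.61], [-58.7, 133.49], [1.44, 155.28], [-77.14, 257.14], [18.33, 153.61], [-166.67, 166.67]. Speed limits (degrees/s): [147.25, 147.25, 180, 180, 180, 180].

INTERFACE

Orientations are given as [roll, pitch, yaw] about the fixed x, y, z axes, in that order (R = Rz(yaw) Ry(pitch) Rx(roll)).
In Python, from cell import readout, optics, order, trace, spot_point gives the robot as it stands. The module is installed in compiled form; this text tells all that it offers.
- The arm moves only by the shell command python3 -m pendant 'ROWS' [FORCE]. ROWS is JSON, a list that holds one entry, the list of rows, each a list of 5 numbers: the opening, from 0 (shut) to 1 (fully open), then the shift along the world's x, y, z in m, then the turn about the world's z in rad. In form: [[[fingers, tx, ty, tz, spin], ...]]. A call has 1 to 12 rows; each row shifts and turns the commanded pose from where the row before left it; what a row does not reach is not made up. A row lasts 1/10 s, in which the tool goes at most 50 mm and 8.59 degrees, less where a joint would pass 70% of its speed; a pose out of reach is approached as far as the arm can. A call with a gripper value outside its range is refused whole. The fingers move at their own pace and stop on an object; FORCE is the grip in N (left out, the last holds). Time passes only in rows, so rows that do not move let the fingers close. It gives the time, the measured TCP pose, the force, the opening and the grip force at its end, in the units of the state.
- readout.read_state(): the state, without advancing time (a new reading comes with each control period).
- optics.camera(name): name is "side" or "top" or "wrist"; returns (picture, depth): 384x512x3 uint8, blue, green, red; 384x512 float32, mm along the optical axis (not along the pixel's ray), 0 where there is no reading.
- optics.camera_info(name): a dict with "vfov" (degrees; the focal length in pixels is half the picture's height over the tangent of half this angle, whatever the lens; pixels are square), "cx", "cy" (the principal point, pixels), "position" and "rotation" of the camera in the world; the wrist camera has in their place "tool_from_camera" (4x4, takes a point from camera to tool coordinates, whose origin is the TCP and whose axes are the flange's). Camera axes: x right, y down, z forward; pixel columns grow to the right and rows downward; lengths in mm; the calibration is good to about 2 mm. A picture is of the moment at which its call begins: read the wrist's pose just before it. camera_info takes no time and is no camera call.
- order.sign_off(): hands the job in; it is judged then, once.
Trained networks look in the newest picture that a camera, given by its name, has taken for a name from the list of things; names that differ only in an ending like _2 or _b are one class to them, and where a whole thing is asked for, a point or a joint stands for the part that bears it (a point fixed in the world has none). Each returns a list of dicts, best first, with "confidence" (0 to 1); they miss things now and then, are a little off and sometimes report something else, mostly with a low value. They report only what shows in the picture. A call takes as long as a camera call. They do not tell look-alikes from the thing itself.
- trace(camera, query): "region" (384x512 bool, what is visible of it) and "location" ([column, row] in pixels, amid what is visible of it).
- spot_point(camera, query): "location" ([column, row] in pixels: a listed point, or the origin of a listed thing).
The state is a dict: "t": time; "q": joint angles; "joint_vel": joint speeds; "tau": joint torques, N m; "eef_pos": TCP position; "orientation": TCP orientation; "contact_force": force on the tool from outside, world axes, zero at the start; "torque": the same for the moment, N m; "width": finger opening in mm; "finger_force": force on a finger pad.
Only numpy, scipy, OpenCV 4.12 (cv2) and the standard library are available. Lean on these libraries where they do the work, as an engineer would, in place of code of your own. Each camera call takes 0.05 s, during which the arm holds its last target. There are 200 camera calls.

TASK

Put the calculator away in its three-sided dock: first lift out the stapler that is lying in the dock and set it upright in the middle of the grey mat, lying along the mat's length. Then swing the dock's little gate wide open to the outside (a good 120 degrees, so that it stands well clear of the mouth), slide the calculator flat over the desk into the dock until it is fully home against the back wall, and swing the gate shut again behind it. Never lift or tip the calculator, do not tip the stapler over, and leave the mouse, the pink sticky-note block, the highlighter, the eraser and the tape roll where they are.

Things in the scene. Friction and masses are not known exactly. Their poses are not given: they have to be found in the camera images.
- dock: Fixed calculator dock: dark steel three-sided frame, open on top. Origin on the desk at mid floor; +x points from its open mouth to the back wall, +y left of that. Inner space 130 mm wide (y -65 to 65); back wall's inner face at x = 81 mm, side walls end at x = -83 mm with round ends of radius 6 mm. Walls 8 mm thick, 18 mm high. No floor: the calculator slides on the desk
- gate (a joint): Swing gate at the dock's mouth, rad: 0 = shut (bar along dock +y across the mouth), grows swinging outward; pi/2 points straight out of the mouth, stop at 2.6 (folded to the outside). Upright pivot at dock x = -89, y = -78 mm. Bright bar 72 mm long, 9 mm thick, 8 to 20 mm above the desk. Stays where left (light friction, 0.5 N at the peg)
- gate_peg (a point): Top of the gate's round upright black peg: 13 mm diameter, from 20 to 55 mm above the desk, on the bar 60 mm from the pivot; the point is the centre of its top. At gate angle a the peg is at dock x = -89 - 60 sin a, y = -78 + 60 cos a (mm). Can be pinched or pushed from above
- stapler: Black desk stapler, 152 mm long (its x) x 38 mm wide x 51 mm high, 0.15 to 0.3 kg, standing on its base inside the dock at the start. Origin at the centre of its underside. Base 38 mm wide and 8 mm thick; upper arm 30 mm wide from 24 to 51 mm above the underside (does not move), to be gripped across y
- calculator: Grey calculator with black keys, 149 mm long (its x) x 108 wide, 0.1 to 0.2 kg, flat before the dock's mouth, up to 25 mm to either side of its centre line, turned up to 0.3 rad. A wedge: its thin end (8 mm high) faces the dock, the tall display end (26 mm high) faces away. Origin: centre of its underside; +x points to the tall end. Fully home its centre is at x = 6.5 mm in the dock's frame
- mat: Flat grey mat fixed to the desk, 200 mm long (its x) x 120 mm wide, 3 mm thick. Origin at the centre of its underside
- mouse: Bystander: black computer mouse, 105 x 60 x 38 mm, origin under its centre
- sticky_pad_2: Bystander: pink block of sticky notes, 77 x 77 x 26 mm, origin under its centre
- highlighter_3: Bystander: orange highlighter, 16 x 128 x 17 mm, origin under its centre
- eraser: Bystander: eraser, 23 x 55 x 14 mm, origin under its centre
- tape_1: Bystander: roll of tape lying flat, 98 mm across, 25 mm high, origin under its centre
Mind the look-alikes: they are no part of the job. What is shaped like the stapler but purple is not meant.

How it is judged:
By the outcome, as a careful person would: the job done as asked, in the order asked, and still so for the second after the job is handed in, with the robot touching nothing.
It also fails if it takes over 72 s, if anything falls off the work surface, if the arm or the gripper's body presses on something with over 40 N, if the wrist force passes 120 N, or if a joint passes its speed limit or range.

## Working session

There is one attempt and no reset: what is moved stays moved. The work goes in short steps, Python scripts to look and compute and a shell command to move; the robot and the scene stay as the last step left them, time stands still between calls to the robot, and variables do not carry over. Pictures are saved under pics/ and viewed, at most 10 in all, crops included, and the job is handed in when it is done.

```bash
mkdir -p pics
cat > h.py <<'E'
import numpy as np, cv2
from cell import readout, optics, order, trace, spot_point
from scipy.spatial.transform import Rotation as R
def pose(cam):
    i=optics.camera_info(cam)
    if 'position' in i: return np.array(i['rotation']).reshape(3,3),np.array(i['position']),i
    s=readout.read_state(); T=np.array(i['tool_from_camera']); Rt=R.from_euler('xyz',s['orientation'],degrees=True).as_matrix()
    return Rt@T[:3,:3], Rt@T[:3,3]+np.array(s['eef_pos']), i
def cloud(cam,d,P=None):
    Rm,p,i=P or pose(cam); f=192/np.tan(np.radians(i['vfov']/2))
    v,u=np.mgrid[:384,:512]
    c=np.stack([(u-i['cx'])/f*d,(v-i['cy'])/f*d,d],-1)
    return c@Rm.T+p
def ray(cam,uv,z,P=None):
    Rm,p,i=P or pose(cam); f=192/np.tan(np.radians(i['vfov']/2))
    r=Rm@np.array([(uv[0]-i['cx'])/f,(uv[1]-i['cy'])/f,1]); return p+r*(z-p[2])/r[2]
E
python3 - <<'E'
from h import *
print(readout.read_state())
for c in ['top','side']:
    im,d=optics.camera(c); cv2.imwrite(f'pics/{c}0.png',im); np.save(f'{c}_d.npy',d)
    Rm,p,i=pose(c); print(c,i)
    X=cloud(c,d)
    for q in ['stapler','calculator','dock','mat','gate_peg','mouse','tape_1','highlighter_3','eraser','sticky_pad_2']:
        for r in trace(c,q)[:3]:
            m=r['region']&(d>0); P=X[m]; 
            if len(P)<5: continue
            print(q,round(r['confidence'],2),np.round(r['location']),m.sum(),cv2.minAreaRect(P[:,:2].astype(np.float32)),np.percentile(P[:,2],[5,95]).round())
E
```

```text
{'t': 0.0, 'q': array([ 6.32755847e+01,  7.13305877e+00,  9.46341141e+01,  1.94549717e-03,
        7.83514550e+01, -4.73492805e+00]), 'joint_vel': array([-0.01206242, -0.05035206, -0.06008936, -0.0279737 ,  0.0285839 ,
       -0.05629815]), 'tau': array([-3.26246591e-04, -4.23597336e+01, -3.65459025e+01, -7.17912940e-05,
        6.78956771e-03,  2.56390041e-05]), 'eef_pos': array([243.31807455, 602.46921706, 403.45724944]), 'orientation': array([-1.79881934e+02, -1.16903720e-02,  1.58010106e+02]), 'contact_force': array([ 0.42397209, -0.55356245, -0.55901907]), 'torque': array([ 0.04283619,  0.01161103, -0.00494934]), 'finger_force': 0.0, 'width': 85.42823939742145}Traceback (most recent call last):
  File "<stdin>", line 5, in <module>
  File "h.py", line 6, in pose
    if 'position' in i: return np.array(i['rotation']).reshape(3,3),np.array(i['position']),i
                               ~~~~~~~~~~~~~~~~~~~~~~~~~~~~~~~^^^^^
ValueError: cannot reshape array of size 3 into shape (3,3)
```

```bash
sed -i "s/np.array(i\['rotation'\]).reshape(3,3)/R.from_euler('xyz',i['rotation'],degrees=True).as_matrix()/" h.py
python3 - <<'E'
from h import *
for c in ['top','side']:
    im,d=optics.camera(c); cv2.imwrite(f'pics/{c}0.png',im); np.save(f'{c}_d.npy',d)
    Rm,p,i=pose(c); print(c,i)
    X=cloud(c,d)
    for q in ['stapler','calculator','dock','mat','gate','mouse','tape_1','highlighter_3','eraser','sticky_pad_2']:
        for r in trace(c,q)[:3]:
            m=r['region']&(d>0); P=X[m]; 
            if len(P)<5: continue
            a=cv2.minAreaRect(P[:,:2].astype(np.float32))
            print(q,round(r['confidence'],2),np.round(r['location']),m.sum(),np.round(a[0]),np.round(a[1]),round(a[2],1),np.percentile(P[:,2],[5,95]).round())
E
```

```text
top {'vfov': 46.984270896939634, 'cx': 255.62042102336, 'cy': 188.53971250562233, 'position': array([ 456.33039322,   70.33629138, 1333.19896617]), 'rotation': array([-174.98525897,    0.65954346,  -88.87587981])}
stapler 0.93 [377. 135.] 688 [ 741. -273.] [ 44. 161.] 11.6 [ 2. 53.]
stapler 0.62 [227. 194.] 641 [545. 170.] [ 41. 154.] 8.8 [ 5. 53.]
calculator 0.63 [323. 193.] 1805 [ 556. -116.] [108. 149.] 4.1 [ 9. 27.]
dock 0.93 [233. 173.] 441 [552. 162.] [157. 193.] 8.1 [ 1. 24.]
mat 0.67 [140. 231.] 2664 [440. 437.] [125. 201.] 84.0 [-1.  8.]
mat 0.27 [322. 196.] 1827 [ 555. -115.] [107. 152.] 4.1 [ 8. 27.]
gate 0.62 [261. 187.] 7 [575.  76.] [15.  3.] 1.6 [29. 58.]
mouse 0.78 [146. 166.] 650 [628. 417.] [102.  55.] 19.4 [14. 39.]
tape_1 0.73 [307. 124.] 366 [751. -89.] [92. 96.] 46.4 [ 7. 29.]
highlighter_3 0.5 [227. 249.] 207 [385. 171.] [126.  15.] 78.8 [ 9. 20.]
eraser 0.53 [377. 255.] 146 [ 390. -279.] [23. 53.] 36.4 [ 8. 18.]
sticky_pad_2 0.75 [274. 253.] 695 [383.  24.] [80. 79.] 17.3 [15. 27.]
side {'vfov': 45.637148475585235, 'cx': 253.52753695624006, 'cy': 186.319116292
[... 396 characters left out ...]
9. 154.] 4.5 [ 5. 24.]
calculator 0.32 [341. 220.] 666 [753. -95.] [ 97. 104.] 71.0 [ 0. 24.]
dock 0.61 [260. 193.] 507 [549. 160.] [161. 192.] 5.2 [ 2. 24.]
mat 0.91 [197. 160.] 814 [439. 434.] [140. 199.] 81.9 [-2.  4.]
gate 0.56 [264. 198.] 160 [596.  89.] [77. 39.] 8.6 [ 8. 50.]
mouse 0.65 [252. 155.] 332 [626. 408.] [102.  58.] 11.8 [ 4. 34.]
tape_1 0.84 [340. 229.] 607 [749. -95.] [94. 96.] 85.8 [ 1. 24.]
highlighter_3 0.59 [254. 153.] 328 [648. 437.] [169.  83.] 48.8 [ 2. 34.]
highlighter_3 0.54 [192. 195.] 121 [384. 172.] [140.  19.] 79.1 [-1. 15.]
eraser 0.67 [224. 291.] 229 [ 390. -284.] [24. 54.] 34.5 [ 2. 14.]
sticky_pad_2 0.95 [197. 218.] 590 [383.  19.] [78. 79.] 14.5 [ 4. 23.]
```

View pics/top0.png

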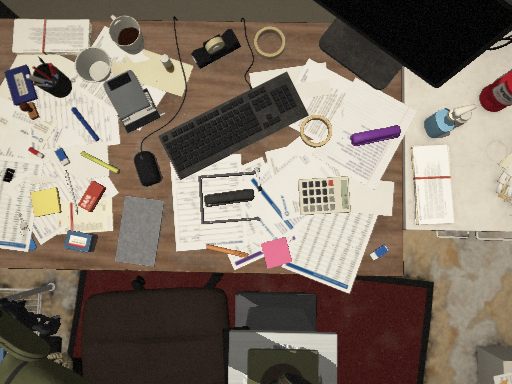

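View pics/side0.png

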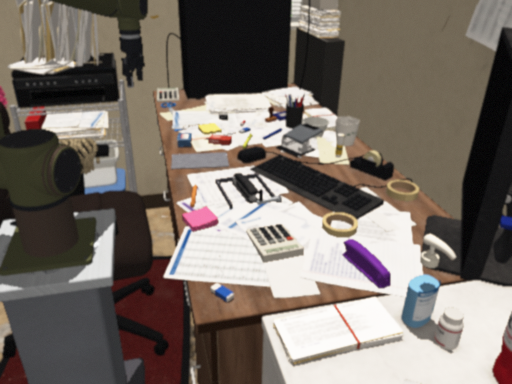

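The black stapler at top (227,197), lying in the dock, fits the description. The purple one at (376,135) is the look-alike. The calculator is at (324,195), with its display end facing away from the dock, and the mat is at (140,231). I'll move the wrist camera above the dock and confirm with an enlarged crop.

```bash
python3 -m pendant '[[[1,0.028,-0.036,0,-0.094],[1,0.028,-0.036,0,-0.094],[1,0.028,-0.036,0,-0.094],[1,0.028,-0.036,0,-0.094],[1,0.028,-0.036,0,-0.094],[1,0.028,-0.036,0,-0.094],[1,0.028,-0.036,0,-0.094],[1,0.028,-0.036,0,-0.094],[1,0.028,-0.036,0,-0.094],[1,0.028,-0.036,0,-0.094],[1,0.028,-0.036,0,-0.094],[1,0,0,0,0]]]' 40
python3 -m pendant '[[[1,0,0,0,0],[1,0,0,0,0]]]'
cat > fit.py <<'E'
from h import *
from scipy.optimize import least_squares
def dist_dock(P,ga=None):
    seg=[((-83,-69),(85,-69)),((-83,69),(85,69)),((85,-69),(85,69))]
    out=[]
    for a,b in seg:
        a=np.array(a,float);b=np.array(b,float);t=np.clip((P-a)@(b-a)/((b-a)@(b-a)),0,1)
        out.append(np.linalg.norm(P-a-t[:,None]*(b-a),axis=1))
    return np.min(out,0)
def loc(X,x):
    c,s=np.cos(x[2]),np.sin(x[2]); q=X[:,:2]-x[:2]; return np.stack([c*q[:,0]+s*q[:,1],-s*q[:,0]+c*q[:,1]],1)
def fitdock(X,x0):
    P=X.reshape(-1,3); L=loc(P,x0)
    m=(P[:,2]>14)&(P[:,2]<24)&(abs(L[:,0])<110)&(abs(L[:,1])<90)&(dist_dock(L)<16)
    P=P[m]
    s=np.array([1,1,.01])
    r=least_squares(lambda y:np.maximum(dist_dock(loc(P,x0+y*s))-3,0),[0,0,0],loss='soft_l1',f_scale=1.5)
    return x0+r.x*s,m.sum(),np.mean(abs(r.fun))
E
python3 - <<'E'
from fit import *
x0=np.array([546,170,np.radians(98.5)])
for c in ['top','side','wrist']:
    P=pose(c); im,d=optics.camera(c); X=cloud(c,d,P)
    if c=='wrist': cv2.imwrite('pics/w1.png',im); print(P[1],P[2]['vfov'])
    x=x0
    for _ in range(3): x,n,e=fitdock(X,x)
    print(c,x[:2],np.degrees(x[2]),n,e)
    for q in ['stapler','calculator','mat']:
        for r in trace(c,q)[:2]:
            m=r['region']&(d>0); Q=X[m]; a=cv2.minAreaRect(Q[:,:2].astype(np.float32))
            print(q,round(r['confidence'],2),np.round(r['location']),np.round(a[0]),np.round(a[1]),round(a[2],1),np.percentile(Q[:,2],[5,50,95]).round())
            if q=='stapler':
                T=Q[(Q[:,2]>38)]; a=cv2.minAreaRect(T[:,:2].astype(np.float32)); print('  top',a,np.median(T[:,2]))
    for r in spot_point(c,'gate_peg')[:2]: print('peg',r['confidence'],r['location'],ray(c,r['location'],55,P))
E
```

```text
t: 2.35
eef_pos: [553.8, 202.9, 404.8]
orientation: [180.0, 0.1, 98.4]
contact_force: [-0.4, 0.4, 0.2]
width: 85.5
finger_force: 0.0
t: 2.55
eef_pos: [551.0, 207.3, 404.6]
orientation: [-180.0, -0.0, 98.8]
contact_force: [-0.8, 0.2, -0.1]
width: 85.2
finger_force: 0.0
top [545.89531809 163.94048746] 93.46743820847598 207 1.1177930115849117
stapler 0.8 [376. 132.] [ 737. -267.] [ 32. 148.] 14.0 [ 6. 44. 52.]
  top ((738.17822265625, -264.8269348144531), (26.861162185668945, 143.68258666992188), 13.159469604492188) 47.15670584300062
stapler 0.54 [240. 195.] [547. 155.] [ 37. 125.] 9.2 [ 6. 47. 53.]
  top ((547.3475341796875, 154.42709350585938), (28.466745376586914, 121.12217712402344), 8.215632438659668) 48.17178338846543
calculator 0.67 [325. 195.] [ 557. -118.] [111. 154.] 4.5 [ 9. 19. 27.]
mat 0.73 [138. 230.] [439. 437.] [123. 203.] 84.1 [-1.  4.  8.]
peg 0.39 [259.5, 188.8] [567.63781022  75.96651229  55.        ]
side [543.41820936 161.6374    ] 95.15840279394436 188 1.281894409565655
stapler 0.97 [368. 262.] [ 734. -270.] [ 36. 158.] 15.4 [ 3. 27. 48.]
  top ((737.9338989257812
[... 195 characters left out ...]
, 158.484130859375), (28.613168716430664, 138.00840759277344), 9.371137619018555) 44.48170441307445
calculator 0.88 [276. 244.] [ 554. -122.] [108. 155.] 4.4 [ 4. 17. 24.]
mat 0.65 [199. 159.] [440. 435.] [137. 196.] 85.1 [-2.  1.  4.]
peg 0.49 [263.8, 191.5] [576.02429222  59.19663971  55.        ]
[538.96636909 283.1378689  374.72161473] 63.312563312745226
wrist [543.4142271  166.41424103] 95.23703535511218 3029 0.5955464498457632
calculator 0.97 [231. 345.] [521.  62.] [111. 291.] 13.4 [ 5. 11. 17.]
calculator 0.67 [304. 190.] [548. 155.] [164. 203.] 4.9 [ 7. 19. 28.]
mat 0.95 [248.   5.] [504. 369.] [62. 17.] 9.2 [2. 4. 5.]
peg 0.69 [259.7, 286.2] [572.43751331  74.03464296  55.        ]
```

View pics/w1.png

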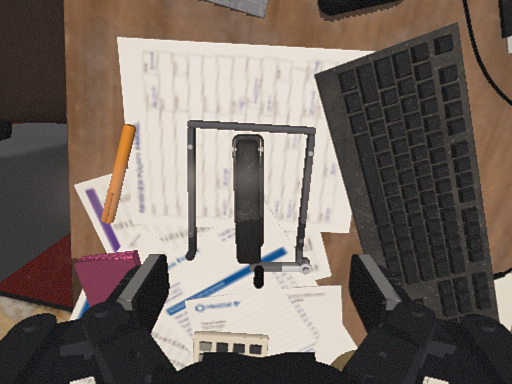

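The wrist view shows the black stapler inside the dock at (249,200), the gate shut and its peg at (259,277). This is the stapler meant. Next I'll measure its pose and the calculator's.

Run:
```python
from fit import *
x=np.array([543.4,166.4,np.radians(95.2)])
P=pose('wrist'); im,d=optics.camera('wrist'); X=cloud('wrist',d,P).reshape(-1,3)
L=loc(X,x); m=(X[:,2]>36)&(X[:,2]<60)&(abs(L[:,1])<50)&(L[:,0]>-86)&(L[:,0]<75)
n,lab,st,c=cv2.connectedComponentsWithStats(m.reshape(384,512).astype(np.uint8))
for k in range(1,n):
    if st[k,4]<20: continue
    Q=X[(lab==k).ravel()]; print(st[k,4],cv2.minAreaRect(Q[:,:2].astype(np.float32)),np.percentile(Q[:,2],[5,50,95]),loc(Q,x).mean(0))
    q=Q[:,:2]-Q[:,:2].mean(0); v=np.linalg.svd(q,full_matrices=False)[2][0]; print(np.degrees(np.arctan2(v[1],v[0])))
s=readout.read_state(); print(s['eef_pos'],s['orientation'])
```

```text
2839 ((543.888671875, 165.96444702148438), (29.013992309570312, 145.64772033691406), 8.84060001373291) [40.10706532 47.80526974 51.36525214] [ 3.00414956 -0.629049  ]
-80.9557357248703
41 ((569.6473999023438, 82.9355239868164), (6.120628356933594, 0.9221059083938599), 2.098332405090332) [37.07972837 45.67490222 54.77897864] [-85.5139031  -18.80856574]
4.138836500721307
[551.44084167 206.64277011 404.7182843 ] [-1.79998782e+02 -6.85513205e-04  9.87609779e+01]
```

```bash
python3 -m pendant '[[[1,-0.0075,-0.0405,0,0],[1,0,0,-0.045,0],[1,0,0,-0.045,0],[1,0,0,-0.045,0],[1,0,0,-0.045,0],[1,0,0,-0.033,0],[1,0,0,0,0],[1,0,0,0,0]]]' 40
python3 -c "
from h import *
s=readout.read_state(); print(s['eef_pos'],s['orientation'])"
```

```text
t: 4.15
eef_pos: [544.1, 166.2, 192.0]
orientation: [-180.0, 0.0, 98.8]
contact_force: [1.8, 0.0, -0.4]
width: 84.8
finger_force: 0.0
[544.14043513 166.19384049 192.00958724] [-1.79970610e+02  1.70232246e-03  9.87605359e+01]
```

Now I'll close on it and lift.

```bash
python3 -m pendant '[[[0,0,0,0,0],[0,0,0,0,0],[0,0,0,0,0],[0,0,0,0,0],[0,0,0,0,0],[0,0,0,0,0],[0,0,0,0.02,0],[0,0,0,0.03,0],[0,0,0,0.03,0],[0,0,0,0.03,0],[0,0,0,0,0]]]' 40
python3 - <<'E'
from h import *
s=readout.read_state(); print(s['eef_pos'],s['orientation'],s['contact_force'])
P=pose('top'); im,d=optics.camera('top'); X=cloud('top',d,P).reshape(-1,3)
P2=pose('side'); im2,d2=optics.camera('side'); X2=cloud('side',d2,P2).reshape(-1,3)
for XX,c in ((X,'top'),(X2,'side')):
  for r in trace(c,'mat')[:1]:
    Q=XX[r['region'].ravel()]; Q=Q[abs(Q[:,2]-3)<8]; print(c,cv2.minAreaRect(Q[:,:2].astype(np.float32)),np.median(Q[:,:2],0),np.median(Q[:,2]))
  print([ (r['confidence'],ray(c,r['location'],0)) for r in spot_point(c,'mat')])
E
```

```text
t: 5.25
eef_pos: [545.2, 166.5, 306.3]
orientation: [179.5, -0.0, 98.8]
contact_force: [1.1, 0.4, -1.9]
width: 25.5
finger_force: 40.2
[545.22285323 166.50344405 306.33646584] [ 1.79514405e+02 -2.44131484e-02  9.87697829e+01] [ 1.09723051  0.40262934 -1.87347038]
top ((439.5040283203125, 434.87872314453125), (121.97258758544922, 199.69027709960938), 83.81981658935547) [438.51864899 435.60616097] 3.7159413169558775
[(0.62, array([434.14097998, 436.40463913,   0.        ]))]
side ((437.25592041015625, 430.32305908203125), (135.1504669189453, 198.59408569335938), 81.53229522705078) [433.00412029 427.94968844] 0.8371423096317585
[(0.89, array([436.79065398, 455.25400463,   0.        ]))]
```

```bash
python3 -m pendant '[[[0,-0.0106,0.0268,0,0.131],[0,-0.0106,0.0268,0,0.131],[0,-0.0106,0.0268,0,0.131],[0,-0.0106,0.0268,0,0.131],[0,-0.0106,0.0268,0,0.131],[0,-0.0106,0.0268,0,0.131],[0,-0.0106,0.0268,0,0.131],[0,-0.0106,0.0268,0,0.131],[0,-0.0106,0.0268,0,0.131],[0,-0.0106,0.0268,0,0.131],[0,0,0,0,0],[0,0,0,0,0]]]'
python3 - <<'E'
from h import *
s=readout.read_state(); print(s['eef_pos'],s['orientation'],s['contact_force'])
P=pose('wrist'); im,d=optics.camera('wrist'); cv2.imwrite('pics/w2.png',im); X=cloud('wrist',d,P)
for r in trace('wrist','mat')[:2]:
    Q=X[r['region']&(d>0)]; Q=Q[abs(Q[:,2]-3)<8]; print(r['confidence'],cv2.minAreaRect(Q[:,:2].astype(np.float32)),np.median(Q[:,2]))
for r in trace('wrist','stapler')[:2]:
    Q=X[r['region']&(d>0)]; print(r['confidence'],cv2.minAreaRect(Q[:,:2].astype(np.float32)),np.percentile(Q[:,2],[2,98]))
E
```

```text
t: 6.75
eef_pos: [437.4, 434.3, 300.1]
orientation: [-179.9, -0.1, 173.8]
contact_force: [-0.1, -0.1, -2.9]
width: 25.8
finger_force: 40.2
[437.40593619 434.30795935 300.12067708] [-1.79869747e+02 -8.93109829e-02  1.73832454e+02] [-0.05100686 -0.08520158 -2.90784018]
0.88 ((428.8011169433594, 436.1651611328125), (122.85070037841797, 180.3078155517578), 83.02831268310547) 3.778736992691478
0.77 ((427.6285095214844, 433.5867919921875), (67.55775451660156, 140.30422973632812), 86.23641967773438) [113.57836506 158.48625297]
```

View pics/w2.png

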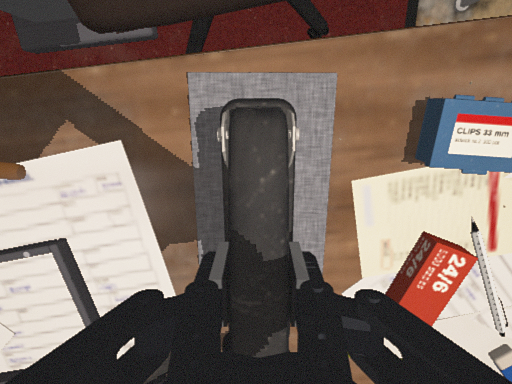

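The stapler is held level at (260,200) over the grey mat. I'll lower it.

```bash
python3 -m pendant '[[[0,0.002,0.001,-0.035,0],[0,0,0,-0.035,0],[0,0,0,-0.02,0],[0,0,0,-0.008,0],[0,0,0,-0.004,0],[0,0,0,0,0],[0,0,0,0,0]]]'
python3 -m pendant '[[[0,0,0,-0.002,0],[0,0,0,0,0]]]'
```

```text
t: 7.6
eef_pos: [440.6, 435.5, 201.5]
orientation: [179.9, 0.1, 173.8]
contact_force: [0.9, -0.1, -2.8]
width: 25.8
finger_force: 40.3
t: 7.8
eef_pos: [440.1, 435.4, 198.6]
orientation: [179.9, 0.1, 173.8]
contact_force: [-0.4, 0.7, -2.1]
width: 25.6
finger_force: 40.2
```

```bash
python3 -m pendant '[[[0,0,0,-0.002,0],[0,0,0,0,0]]]'; python3 -m pendant '[[[0,0,0,-0.002,0],[0,0,0,0,0]]]'
```

```text
t: 8.0
eef_pos: [440.1, 435.4, 196.2]
orientation: [180.0, 0.0, 173.8]
contact_force: [0.7, 0.0, -0.5]
width: 25.8
finger_force: 40.4
t: 8.2
eef_pos: [440.2, 435.6, 196.1]
orientation: [-180.0, -0.0, 173.8]
contact_force: [-4.7, -4.2, 10.8]
width: 25.5
finger_force: 41.9
```

The stapler is seated on the mat (10.8 N up). I'll release, retract, and move over toward the dock.

```bash
python3 -m pendant '[[[1,0,0,0.001,0],[1,0,0,0,0],[1,0,0,0,0],[1,0,0,0,0],[1,0,0,0,0],[1,0,0,0.03,0],[1,0,0,0.04,0],[1,0,0,0.045,0],[1,0,0,0.045,0],[0.5,0,0,0.04,0]]]'
python3 -m pendant '[[[0.5,0.0107,-0.0297,0,-0.1144],[0.5,0.0107,-0.0297,0,-0.1144],[0.5,0.0107,-0.0297,0,-0.1144],[0.5,0.0107,-0.0297,0,-0.1144],[0.5,0.0107,-0.0297,0,-0.1144],[0.5,0.0107,-0.0297,0,-0.1144],[0.5,0.0107,-0.0297,0,-0.1144],[0.5,0.0107,-0.0297,0,-0.1144],[0.5,0.0107,-0.0297,0,-0.1144],[0.5,0.0107,-0.0297,0,-0.1144],[0.5,0.0107,-0.0297,0,-0.1144],[0.5,0.0107,-0.0297,0,-0.1144]]]'
python3 -m pendant '[[[0.5,0,0,0,0],[0.5,0,0,0,0]]]'
python3 - <<'E'
from fit import *
s=readout.read_state(); print(s['eef_pos'],s['orientation'],s['contact_force'])
P=pose('wrist'); im,d=optics.camera('wrist'); cv2.imwrite('pics/w3.png',im); X=cloud('wrist',d,P)
x=np.array([543.4,166.4,np.radians(95.2)])
for _ in range(4): x,n,e=fitdock(X,x)
print('dock',x[:2],np.degrees(x[2]),n,e)
for r in spot_point('wrist','gate_peg')[:2]: print('peg',r['confidence'],r['location'],ray('wrist',r['location'],55,P))
F=X.reshape(-1,3);L=loc(F,x);m=(F[:,2]>25)&(F[:,2]<60)&(np.hypot(L[:,0]+89,L[:,1]+18)<25); Q=L[m]; print('pegpts',m.sum(),Q.min(0) if m.any() else 0,Q.max(0) if m.any() else 0)
m=(F[:,2]>52)&m;print(m.sum(),L[m].mean(0))
T,d2=optics.camera('top'); X2=cloud('top',d2)
print('kbd z',[X2[v,u].round() for v,u in ((120,300),(135,260),(150,230),(110,290))])
for r in trace('top','stapler')[:3]:
    Q=X2[r['region']&(d2>0)]; print(r['confidence'],r['location'],cv2.minAreaRect(Q[:,:2].astype(np.float32)),np.percentile(Q[:,2],[2,98]))
cv2.imwrite('pics/t3.png',cv2.resize(T[80:280,80:400],None,fx=2.5,fy=2.5))
E
```

```text
t: 9.2
eef_pos: [439.8, 435.1, 397.2]
orientation: [179.9, 0.1, 173.8]
contact_force: [0.0, 0.1, 0.5]
width: 73.3
finger_force: 0.0
t: 10.4
eef_pos: [568.5, 77.5, 394.6]
orientation: [-180.0, -0.0, 94.9]
contact_force: [0.1, -0.2, -0.0]
width: 42.9
finger_force: 0.0
t: 10.6
eef_pos: [568.4, 78.4, 394.5]
orientation: [-180.0, -0.0, 95.1]
contact_force: [0.3, 0.1, 0.5]
width: 42.9
finger_force: 0.0
[568.36143544  78.35004581 394.47653099] [-1.79969553e+02 -2.82573615e-02  9.51481457e+01] [0.29497016 0.07579658 0.47340079]
dock [544.38922083 156.93146063] 95.43421569508058 2977 0.6271489733493423
peg 0.62 [260.1, 183.2] [569.53873648  72.84654407  55.        ]
pegpts 182 [-88.08959894 -24.67837467] [-75.74915284 -11.76135921]
119 [-81.59835583 -18.15285188]
kbd z [array([787., -44.,   0.]), array([737.,  78.,   6.]), array([598., 130., 524.]), array([814., -12.,  11.])]
0.89 [376.7, 130.7] ((737.8500366210938, -265.8255310058594), (32.63478088378906, 145.29791259765625), 13.362747192382812) [ 4.47401691 52.87420902]
0.71 [139.2, 227.1] ((439.51220703125, 439.1126708984375), (49.23872375488281, 157.08880615234375), 84.1252670288086) [ 2.41778754 56.81606772]
```

View pics/t3.png

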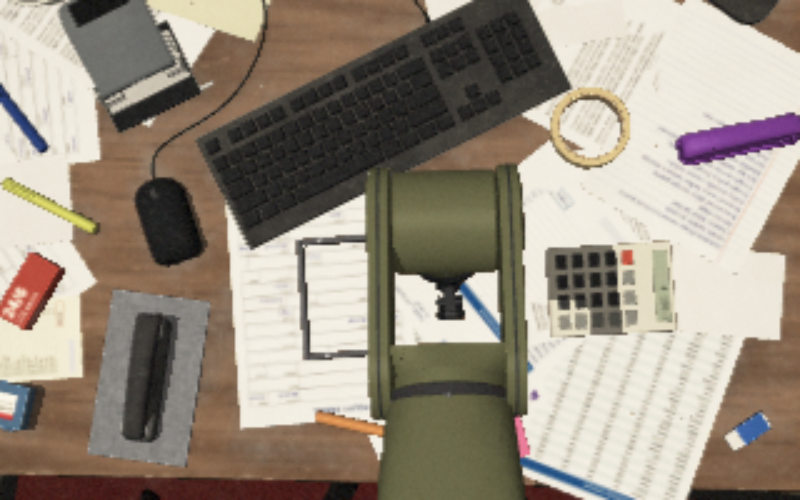

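View pics/w3.png

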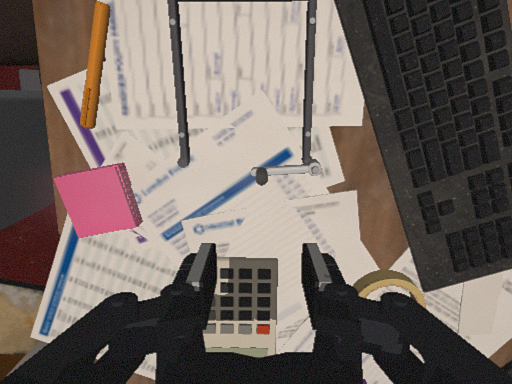

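The stapler stands upright on the mat (crop px 148,375). The peg is at wrist (262,176), the path to the mouth is clear, and the keyboard is low. I'll pinch the peg from above.

```bash
python3 -m pendant '[[[0.5,0.0015,0,-0.04,0],[0.5,0,0,-0.045,0],[0.5,0,0,-0.045,0],[0.5,0,0,-0.04,0],[0.5,0,0,-0.024,0],[0.5,0,0,0,0],[0,0,0,0,0],[0,0,0,0,0],[0,0,0,0,0],[0,0,0,0,0],[0,0,0,0,0]]]' 20
python3 - <<'E'
import numpy as np
# peg path in world, pushes by angle
th=np.radians(95.3); o=np.array([543.7,165.5]); Rm=np.array([[np.cos(th),-np.sin(th)],[np.sin(th),np.cos(th)]])
p=None
for a in range(0,141,10):
    r=np.radians(a); q=o+Rm@np.array([-89-60*np.sin(r),-78+60*np.cos(r)]); print(a,q.round(1),None if p is None else (q-p).round(1)); p=q
E
```

```text
t: 11.9
eef_pos: [570.5, 79.0, 203.1]
orientation: [179.8, -0.0, 95.2]
contact_force: [-3.4, 1.2, 7.1]
width: 11.9
finger_force: 21.3
0 [569.8  78.5] None
10 [571.7  68.3] [  1.9 -10.3]
20 [575.3  58.4] [ 3.6 -9.8]
30 [580.6  49.4] [ 5.3 -9. ]
40 [587.4  41.4] [ 6.8 -8. ]
50 [595.4  34.8] [ 8.  -6.7]
60 [604.5  29.6] [ 9.1 -5.2]
70 [614.4  26. ] [ 9.8 -3.5]
80 [624.7  24.3] [10.3 -1.8]
90 [635.1  24.3] [10.5  0.1]
100 [645.4  26.2] [10.3  1.9]
110 [655.2  29.8] [9.8 3.6]
120 [664.3  35.1] [9.  5.3]
130 [672.2  41.9] [8.  6.8]
140 [678.9  49.9] [6.7 8. ]
```

```bash
python3 -m pendant '[[[0,0.0019,-0.0103,0,0],[0,0.0036,-0.0098,0,0],[0,0.0053,-0.009,0,0],[0,0.0068,-0.008,0,0],[0,0.008,-0.0067,0,0],[0,0.0091,-0.0052,0,0],[0,0,0,0,0]]]'
python3 -m pendant '[[[0,0.0098,-0.0035,0,0],[0,0.0103,-0.0018,0,0],[0,0.0105,0.0001,0,0],[0,0.0103,0.0019,0,0],[0,0.0098,0.0036,0,0],[0,0.009,0.0053,0,0],[0,0.008,0.0068,0,0],[0,0.0025,0.0025,0,0],[0,0,0,0,0]]]'
```

```text
t: 12.6
eef_pos: [605.9, 27.9, 203.1]
orientation: [179.9, 0.2, 95.2]
contact_force: [-3.6, -7.2, 8.1]
width: 12.3
finger_force: 21.5
t: 13.5
eef_pos: [675.7, 45.0, 202.2]
orientation: [179.8, 0.0, 95.2]
contact_force: [-1.2, -1.3, 5.4]
width: 12.1
finger_force: 21.9
```

```bash
python3 -m pendant '[[[0.4,0,0,0,0],[0.4,0,0,0,0],[0.4,0,0,0.0,0],[0.4,0,0,0.03,0],[0.4,0,0,0.05,0],[0.4,0,0,0.05,0],[0.5,0,0,0.05,0],[0.6,-0.028,-0.04,0,0],[0.6,-0.028,-0.04,0,0],[0.6,-0.028,-0.04,0,0],[0.6,-0.028,-0.04,0,0],[0.6,0,-0.04,0,0]]]'
python3 -m pendant '[[[0.6,0,-0.03,0,0],[0.6,0,-0.03,0,0],[0.6,0,-0.01,0,0],[0.6,0,0,0,0],[0.6,0,0,0,0]]]'
python3 - <<'E'
from fit import *
s=readout.read_state(); print(s['eef_pos'],s['orientation'])
P=pose('wrist'); im,d=optics.camera('wrist'); cv2.imwrite('pics/w4.png',im); X=cloud('wrist',d,P)
T,d2=optics.camera('top'); X2=cloud('top',d2); cv2.imwrite('pics/t4.png',cv2.resize(T[110:250,170:400],None,fx=3.4,fy=3.4))
x=np.array([543.4,165.4,np.radians(95.2)])
for _ in range(4): x,n,e=fitdock(X2,x)
print('dock top',x[:2],np.degrees(x[2]),n,e)
for c,XX,dd in (('wrist',X,d),('top',X2,d2)):
  for r in trace(c,'calculator')[:1]:
    Q=XX[r['region']&(dd>0)]; Q=Q[(Q[:,2]>4)&(Q[:,2]<35)]; print(c,r['confidence'],cv2.minAreaRect(Q[:,:2].astype(np.float32)),np.percentile(Q[:,2],[2,98]), Q[:,:2].min(0),Q[:,:2].max(0))
  for r in spot_point(c,'gate_peg')[:1]: print('peg',r['confidence'],ray(c,r['location'],55))
E
```

```text
t: 14.7
eef_pos: [559.9, -156.2, 380.0]
orientation: [-179.9, -0.0, 95.1]
contact_force: [0.7, -0.2, 0.1]
width: 50.8
finger_force: 0.0
t: 15.2
eef_pos: [562.7, -224.7, 380.4]
orientation: [-180.0, -0.1, 95.2]
contact_force: [-0.3, 0.6, 0.6]
width: 51.4
finger_force: 0.0
[ 562.71617915 -224.6567429   380.41924335] [-1.79983580e+02 -5.01873213e-02  9.51751267e+01]
dock top [544.54819398 166.52993505] 95.64510999991245 420 0.4504477586928979
wrist 0.73 ((556.1369018554688, -124.25599670410156), (111.00906372070312, 134.06007385253906), 5.001949310302734) [11.64130846 26.99665685] [ 496.56357866 -193.76295703] [617.02807436 -52.82579269]
top 0.56 ((554.5074462890625, -116.41976165771484), (109.81526184082031, 149.84434509277344), 4.052046298980713) [ 7.09548169 28.66115406] [ 498.34360998 -193.59284126] [613.23840184 -39.39770268]
peg 0.48 [683.98879111  44.20839154  55.        ]
```

View pics/t4.png

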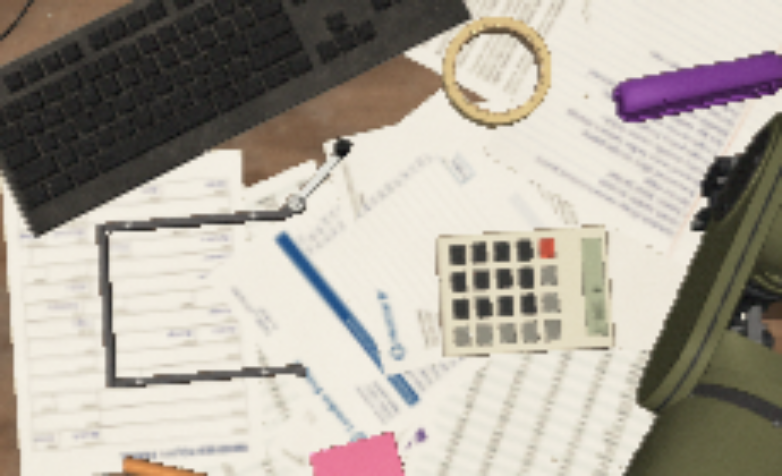

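View pics/w4.png

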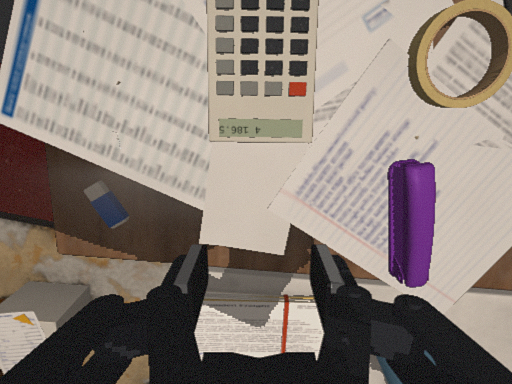

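The gate stands about 130° open (crop px 295,203 to 343,147) and the lane is clear. The calculator lies with its display end toward the gripper. I'll lower the half-open fingers behind the tall end.

```bash
python3 -m pendant '[[[0.6,-0.001,0.002,-0.045,0],[0.6,0,0,-0.045,0],[0.6,0,0,-0.045,0],[0.6,0,0,-0.045,0],[0.6,0,0,-0.018,0],[0.6,0,0,0,0],[0.6,0,0,0,0]]]'
python3 -m pendant '[[[0.6,0,0,-0.004,0],[0.6,0,0,0,0]]]'
python3 - <<'E'
from h import *
s=readout.read_state(); print(s['eef_pos'],s['orientation'],s['contact_force'])
im,d=optics.camera('wrist'); cv2.imwrite('pics/w5.png',im)
E
```

```text
t: 16.2
eef_pos: [562.2, -223.2, 183.3]
orientation: [180.0, 0.0, 95.2]
contact_force: [0.5, 0.2, 0.7]
width: 51.3
finger_force: 0.0
t: 16.4
eef_pos: [562.4, -223.6, 180.5]
orientation: [179.9, 0.1, 95.2]
contact_force: [0.8, -0.4, 1.0]
width: 51.5
finger_force: 0.0
[ 562.44668564 -223.6036302   180.48728472] [1.79850241e+02 9.41720004e-02 9.51709226e+01] [ 0.82494746 -0.41277506  0.9634256 ]
```

View pics/w5.png

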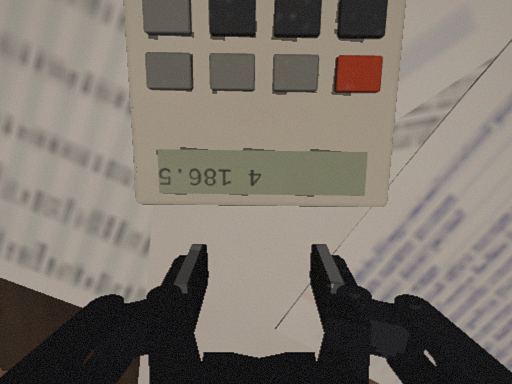

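```bash
python3 -m pendant '[[[0.6,0,0.01,-0.003,0],[0.6,-0.001,0.008,0,0],[0.6,-0.0005,0.008,0,0],[0.6,-0.0005,0.01,0,0],[0.6,-0.0005,0.01,0,0],[0.6,-0.0005,0.01,0,0],[0.6,-0.0005,0.01,0,0],[0.6,-0.0005,0.01,0,0],[0.6,-0.0005,0.01,0,0],[0.6,-0.0005,0.01,0,0],[0.6,-0.0005,0.01,0,0],[0.6,-0.0005,0.01,0,0]]]'
python3 -m pendant '[[[0.6,-0.0005,0.01,0,0],[0.6,-0.0005,0.01,0,0],[0.6,-0.0005,0.01,0,0],[0.6,-0.0005,0.01,0,0],[0.6,-0.0005,0.01,0,0],[0.6,-0.0005,0.01,0,0],[0.6,-0.0002,0.004,0,0],[0.6,0,0,0,0]]]'
cat > calc.py <<'E'
from fit import *
s=readout.read_state(); print(s['eef_pos'],s['orientation'],s['contact_force'])
o=np.array([544,166,np.radians(95.4)])
for c in ['top','side','wrist']:
    P=pose(c); im,d=optics.camera(c); X=cloud(c,d,P); cv2.imwrite(f'pics/c_{c}.png',im)
    for r in trace(c,'calculator')[:1]:
        m=r['region']&(d>0); Q=X[m]; Q=Q[(Q[:,2]>5)&(Q[:,2]<32)]; L=loc(Q,o); a=cv2.minAreaRect(L.astype(np.float32)); print(c,r['confidence'],np.round(a[0],1),np.round(a[1],1),round(a[2],1),L.min(0).round(),L.max(0).round())
        print('  origin',[loc(ray(c,q['location'],0,P)[None],o).round(1) for q in spot_point(c,'calculator')[:1]])
E
python3 calc.py
```

```text
t: 17.65
eef_pos: [555.7, -106.5, 175.8]
orientation: [180.0, 0.0, 95.2]
contact_force: [0.6, -1.1, 0.2]
width: 50.9
finger_force: 0.5
t: 18.45
eef_pos: [552.4, -42.5, 175.6]
orientation: [-180.0, -0.0, 95.2]
contact_force: [0.4, -0.2, 0.2]
width: 51.0
finger_force: 0.0
[552.35982983 -42.54367652 175.57246958] [-1.79977717e+02 -2.69443019e-02  9.52132185e+01] [ 0.35302773 -0.23082493  0.19904492]
top 0.85 [-119.5    7.7] [145.4 107.1] 1.2 [-193.  -45.] [-47.  62.]
  origin [array([[-119.4,   15.1]])]
side 0.77 [-133.5   11.5] [153.5 107.4] 0.1 [-210.  -42.] [-57.  65.]
  origin [array([[-127.8,   18.7]])]
wrist 0.94 [-146.9   10. ] [119.1  99.1] 89.9 [-196.  -50.] [-97.  70.]
  origin [array([[-122.4,    8.8]])]
```

```bash
python3 -m pendant '[[[0.6,-0.0002,0.01,0,0],[0.6,-0.0002,0.01,0,0],[0.6,-0.0002,0.01,0,0],[0.6,-0.0002,0.01,0,0],[0.6,-0.0002,0.01,0,0],[0.6,-0.0002,0.01,0,0],[0.6,-0.0002,0.01,0,0],[0.6,-0.0002,0.01,0,0],[0.6,-0.0002,0.01,0,0],[0.6,-0.0002,0.01,0,0],[0.6,-0.0002,0.008,0,0],[0.6,0,0,0,0]]]'
python3 calc.py
```

```text
t: 20.1
eef_pos: [550.2, 65.8, 175.6]
orientation: [-180.0, -0.0, 95.2]
contact_force: [-0.2, -0.6, -0.1]
width: 51.1
finger_force: 0.0
[550.18352897  65.7619407  175.6130387 ] [-1.79988839e+02 -3.25095425e-02  9.52266059e+01] [-0.24866353 -0.59510597 -0.14703979]
top 0.91 [-13.3   1.3] [106.2 147.4] 89.0 [-86. -53.] [60. 54.]
  origin [array([[-21.7,   3.8]])]
side 0.9 [-22.3   5.3] [148.2 105.2] 0.7 [-97. -48.] [51. 57.]
  origin [array([[-10.1,  -1.6]])]
wrist 0.57 [-39.    2.1] [107.6  98.5] 89.9 [-88. -52.] [10. 56.]
  origin [array([[-15.3,   0.4]])]
```

Nearly home, with about 19 mm to go. I'll use small steps and watch the force.

```bash
python3 -m pendant '[[[0.6,-0.0005,0.005,0,0],[0.6,-0.0005,0.005,0,0],[0.6,-0.0003,0.003,0,0],[0.6,0,0.002,0,0],[0.6,0,0,0,0]]]'
python3 -m pendant '[[[0.6,0,0.002,0,0],[0.6,0,0,0,0]]]'
python3 -m pendant '[[[0.6,0,0.001,0,0],[0.6,0,0,0,0]]]'
python3 -m pendant '[[[0.6,0,0.001,0,0],[0.6,0,0,0,0]]]'
```

```text
t: 21.05
eef_pos: [549.0, 80.1, 175.7]
orientation: [180.0, -0.0, 95.2]
contact_force: [0.5, -0.0, 0.2]
width: 51.1
finger_force: 0.0
t: 21.25
eef_pos: [549.0, 81.9, 175.7]
orientation: [-180.0, -0.0, 95.2]
contact_force: [-0.1, 0.1, 0.5]
width: 51.2
finger_force: 0.0
t: 21.45
eef_pos: [549.0, 82.7, 175.7]
orientation: [-180.0, -0.0, 95.2]
contact_force: [-0.5, -0.4, 0.5]
width: 50.9
finger_force: 0.1
t: 21.65
eef_pos: [549.0, 83.7, 175.7]
orientation: [-180.0, -0.0, 95.2]
contact_force: [0.3, -0.1, 1.1]
width: 51.1
finger_force: 0.2
```

```bash
for i in 1; do python3 -m pendant '[[[0.6,0,0.001,0,0],[0.6,0,0,0,0]]]'; done
python3 -m pendant '[[[0.6,0,0.001,0,0],[0.6,0,0,0,0]]]'
python3 -m pendant '[[[0.6,0,0.001,0,0],[0.6,0,0,0,0]]]'
python3 calc.py
```

```text
t: 21.85
eef_pos: [549.0, 84.8, 175.7]
orientation: [-180.0, -0.0, 95.2]
contact_force: [0.0, -1.5, 0.2]
width: 51.2
finger_force: 0.2
t: 22.05
eef_pos: [549.0, 85.8, 175.7]
orientation: [-180.0, -0.0, 95.2]
contact_force: [0.2, -0.5, 0.2]
width: 51.6
finger_force: 0.2
t: 22.25
eef_pos: [549.0, 86.8, 175.7]
orientation: [-180.0, -0.0, 95.2]
contact_force: [-1.8, -0.8, -0.8]
width: 50.9
finger_force: 0.2
[548.99788317  86.80360957 175.71780928] [-1.79998269e+02 -8.60840206e-03  9.51677919e+01] [-1.79115555 -0.8154321  -0.78205856]
top 0.94 [ 7.  -0.2] [147.7 107.8] 1.5 [-68. -54.] [80. 54.]
  origin [array([[ 1.4, -4.7]])]
side 0.83 [-0.5  3.1] [149.7 109.2] 0.6 [-76. -52.] [74. 57.]
  origin [array([[-15.8,  -0.3]])]
wrist 0.95 [-22.6   1.2] [107.4 110.8] 89.7 [-78. -53.] [33. 55.]
  origin [array([[7. , 0.5]])]
```

```bash
python3 -m pendant '[[[0.6,0,0.001,0,0],[0.6,0,0,0,0]]]'
python3 -m pendant '[[[0.6,0,0.001,0,0],[0.6,0,0,0,0]]]'
python3 -m pendant '[[[0.6,0,0.001,0,0],[0.6,0,0,0,0]]]'
```

```text
t: 22.9
eef_pos: [549.0, 87.7, 175.7]
orientation: [-180.0, 0.0, 95.2]
contact_force: [0.5, -0.7, 0.5]
width: 50.9
finger_force: 0.3
t: 23.1
eef_pos: [549.1, 88.4, 175.8]
orientation: [180.0, 0.1, 95.2]
contact_force: [-0.1, -4.3, 0.8]
width: 51.5
finger_force: 1.9
t: 23.3
eef_pos: [549.3, 88.9, 175.9]
orientation: [180.0, 0.2, 95.2]
contact_force: [1.2, -8.4, -0.3]
width: 51.1
finger_force: 3.8
```

```bash
python3 -m pendant '[[[0.6,0,0.001,0,0],[0.6,0,0,0,0],[0.6,0,0,0,0]]]'
python3 -m pendant '[[[0.6,0.001,-0.01,0,0],[0.6,0.001,-0.015,0,0],[0.6,0,-0.015,0.0,0],[0.5,0,0,0.05,0],[0.4,0,0,0.05,0],[0.4,0.025,0,0.04,0],[0.4,0.035,0,0.0,0],[0.4,0.035,-0.003,0,0],[0.4,0.03,-0.003,0,0],[0.4,0,0,0,0],[0.4,0,0,0,0]]]'
python3 calc.py
```

```text
t: 23.6
eef_pos: [549.5, 89.2, 176.0]
orientation: [180.0, 0.3, 95.3]
contact_force: [0.9, -10.8, 0.0]
width: 50.8
finger_force: 5.5
t: 24.7
eef_pos: [676.0, 43.8, 314.9]
orientation: [-179.9, -0.0, 95.1]
contact_force: [0.3, -0.5, -0.0]
width: 34.2
finger_force: 0.0
[676.00874115  43.79298788 314.91645275] [-1.79901403e+02 -2.91107197e-02  9.51172340e+01] [ 0.33317009 -0.52081832 -0.00676822]
top 0.78 [11.3  0. ] [114.2 143.7] 89.5 [-61. -58.] [83. 57.]
  origin [array([[-1.5, -2. ]])]
side 0.94 [0.  1.5] [147.5 109.8] 0.6 [-73. -54.] [73. 57.]
  origin [array([[-9.4,  2.8]])]
wrist 0.57 [-24.7   0.5] [ 85.1 108.5] 0.1 [-67. -54.] [18. 55.]
  origin [array([[10.3, -2.1]])]
```

Home: the near edge is at dock x ≈ -67 and the wall contact was 10.8 N. Back to the peg.

```bash
python3 -m pendant '[[[0.4,-0.0003,0.001,-0.04,0],[0.4,0,0,-0.04,0],[0.4,0,0,-0.032,0],[0.4,0,0,0,0],[0,0,0,0,0],[0,0,0,0,0],[0,0,0,0,0],[0,0,0,0,0]]]' 20
python3 -m pendant '[[[0,-0.0025,-0.0025,0,0],[0,-0.008,-0.0068,0,0],[0,-0.009,-0.0053,0,0],[0,-0.0098,-0.0036,0,0],[0,-0.0103,-0.0019,0,0],[0,-0.0105,-0.0001,0,0],[0,-0.0103,0.0018,0,0],[0,-0.0098,0.0035,0,0],[0,-0.0091,0.0052,0,0],[0,0,0,0,0]]]'
```

```text
t: 25.95
eef_pos: [676.4, 45.7, 205.8]
orientation: [179.8, 0.0, 95.2]
contact_force: [-0.4, 0.2, 1.4]
width: 12.0
finger_force: 20.9
t: 26.95
eef_pos: [595.8, 36.9, 205.4]
orientation: [179.9, -0.0, 95.2]
contact_force: [-1.6, -1.4, 8.2]
width: 11.9
finger_force: 21.7
```

```bash
python3 -m pendant '[[[0,-0.008,0.0067,0,0],[0,-0.0068,0.008,0,0],[0,-0.0053,0.009,0,0],[0,-0.0036,0.0098,0,0],[0,-0.0019,0.0095,0,0],[0,0,0,0,0]]]'
python3 -m pendant '[[[0,0,0.001,0,0],[0,0,0,0,0]]]'
```

```text
t: 27.55
eef_pos: [570.5, 80.5, 205.1]
orientation: [179.9, -0.0, 95.3]
contact_force: [0.2, 0.1, 6.9]
width: 12.0
finger_force: 21.9
t: 27.75
eef_pos: [570.6, 80.9, 205.1]
orientation: [180.0, -0.0, 95.2]
contact_force: [-0.7, -0.0, 8.3]
width: 12.1
finger_force: 21.9
```

```bash
python3 -m pendant '[[[0,0,0.002,0,0],[0,0,0,0,0],[0,0,0,0,0]]]'
python3 -m pendant '[[[0.4,0,-0.001,0,0],[0.4,0,0,0,0],[0.4,0,0,0,0],[0.4,0,0,0.03,0],[0.4,0,0,0.05,0],[0.4,0,0,0.05,0],[0.4,0,-0.02,0.05,0],[0.4,0,-0.04,0,0],[0.4,0,-0.04,0,0],[0.4,0,-0.04,0,0],[0.4,0,0,0,0],[0.4,0,0,0,0]]]'
cat > fin.py <<'E'
from fit import *
o=np.array([544,166,np.radians(95.4)])
for c in ['top','side','wrist']:
    P=pose(c); im,d=optics.camera(c); X=cloud(c,d,P).reshape(-1,3); L=loc(X,o); cv2.imwrite(f'pics/f_{c}.png',im)
    for r in spot_point(c,'gate_peg')[:1]: print(c,'peg',r['confidence'],loc(ray(c,r['location'],55,P)[None],o))
    m=(X[:,2]>8)&(X[:,2]<30)&(L[:,0]<-72)&(L[:,0]>-125)&(L[:,1]>-80)&(L[:,1]<10)
    Q=L[m&(L[:,1]>-60)]
    if len(Q)>5: v=cv2.fitLine(Q.astype(np.float32),cv2.DIST_HUBER,0,.01,.01).ravel(); print('bar',len(Q),v,np.degrees(np.arctan2(v[0],v[1])))
    for q in ('stapler','calculator'):
      for r in trace(c,q)[:2]:
        Q=X[(r['region']&(d>0)).ravel()]; 
        if len(Q)<5: continue
        a=cv2.minAreaRect((loc(Q,o) if q=='calculator' else Q[:,:2]).astype(np.float32)); print(c,q,r['confidence'],np.round(a[0]),np.round(a[1]),round(a[2],1),np.percentile(Q[:,2],[2,98]).round())
E
python3 fin.py
```

```text
t: 28.05
eef_pos: [570.5, 82.7, 205.1]
orientation: [-180.0, -0.0, 95.2]
contact_force: [-0.8, -0.3, 8.2]
width: 12.0
finger_force: 22.0
t: 29.25
eef_pos: [570.5, -58.1, 379.4]
orientation: [-179.9, -0.1, 95.1]
contact_force: [0.4, 0.9, 0.1]
width: 34.2
finger_force: 0.0
top peg 0.46 [[-94.28177437 -20.14102902]]
bar 54 [ 2.3573555e-02 -9.9972212e-01 -8.9116501e+01 -3.7115444e+01] 178.6492
top stapler 0.7 [ 741. -266.] [ 40. 146.] 12.3 [ 4. 54.]
top stapler 0.64 [438. 441.] [ 49. 154.] 84.2 [ 3. 56.]
top calculator 0.7 [8. 0.] [151. 113.] 0.5 [ 6. 29.]
top calculator 0.34 [ 19. 158.] [ 15. 127.] 73.5 [ 6. 20.]
side peg 0.75 [[-105.5565218    -8.13868063]]
bar 82 [ 3.1045888e-02 -9.9951798e-01 -9.3107941e+01 -3.0477398e+01] 178.2209
side stapler 0.7 [ 738. -272.] [ 37. 152.] 13.8 [ 2. 49.]
side stapler 0.58 [440. 487.] [156. 149.] 87.3 [ 1. 51.]
side calculator 0.84 [-14.  -4.] [121. 171.] 89.7 [ 1. 26.]
wrist peg 0.57 [[-89.81134957 -19.09279467]]
bar 548 [ 6.1510053e-02 -9.9810648e-01 -9.0363312e+01 -3.6159657e+01] 176.4735
wrist stapler 0.57 [ 695. -186.] [ 60. 357.] 25.7 [  2. 263.]
```

View pics/f_wrist.png

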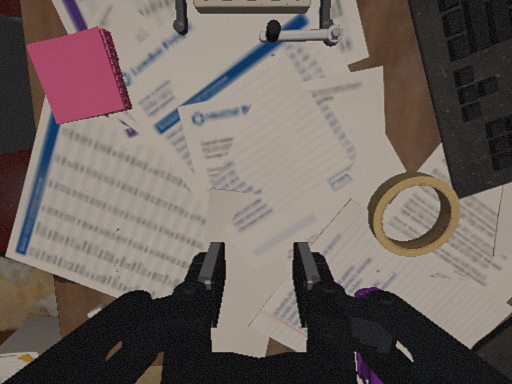

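Run:
```python
from fit import *
o=np.array([544,166,np.radians(95.4)])
for c in ['top','side']:
    dn=optics.camera(c)[1]
    for n,d in (('start',np.load(c+'_d.npy')),('now',dn)):
        X=cloud(c,d).reshape(-1,3); L=loc(X,o)
        m=(X[:,2]>8)&(X[:,2]<30)&(L[:,0]<-78)&(L[:,0]>-125)&(L[:,1]>-65)&(L[:,1]<-28)
        Q=L[m]; v=cv2.fitLine(Q.astype(np.float32),cv2.DIST_HUBER,0,.01,.01).ravel(); print(c,n,len(Q),Q.mean(0),np.degrees(np.arctan(v[0]/v[1])))
        m=(X[:,2]>32)&(X[:,2]<60)&(np.hypot(L[:,0]+92,L[:,1]+18)<18); print('  peg',m.sum(),L[m].mean(0))
```

```text
top start 39 [-90.18480194 -46.52196595] -5.2300572
  peg 18 [-91.25379316 -17.82133523]
top now 40 [-90.73082974 -45.88228215] -4.9085813
  peg 14 [-89.33647956 -17.59518991]
side start 50 [-94.00249532 -46.85340395] -9.184082
  peg 29 [-96.12707623 -16.53387466]
side now 47 [-92.54042636 -46.08760638] -1.6128031
  peg 30 [-94.48022114 -17.29383596]
```

```bash
python3 -c "
from cell import order
print(order.sign_off())"
```

```text
the job is handed in; nothing more can be done
None
```

The job is handed in, with no verdict returned: the stapler is upright mid-mat, the calculator is home in the dock (wall contact felt), and the gate is shut to within about 2° by camera, with no stop felt; the bystanders weren't re-measured at the end.

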